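# Separate burnishing balls from brass blanks and shut the blanks in the tin

### The job

The scoop holds what came out of the tumbler: three steel balls and three flat brass blanks. Holding the scoop by its handle and never touching the parts with the fingers, tilt it a little so that all three balls roll off into the round bowl while the blanks stay in the scoop; then tip the three blanks into the open tin. Stand the empty scoop upright on the worktop again, close the tin's lid fully, and leave the pot, the pliers and the loupe where they are.

Things in the scene. Friction and masses are not known exactly. Their poses are not given: they have to be found in the camera images.
- scoop: Aluminium sheet scoop with wooden bar handle, 130 x 94 x 93 high, 0.2-0.33 kg. Origin: centre of footprint, level with its feet; z up, +x to the open lip. Floor climbs 8 deg from the back wall (x -65, floor 5 high) to the lip (23 high), 82 clear between 22 high side walls. Tipped lip down, balls roll off past 8 deg; blanks start to slide at 24-31 deg and slide freely at 42.
- scoop_handle (a point): Centre of the scoop's handle, scoop frame (0, 0, 85), above the centre of mass: a level wooden bar along the scoop's y (across the pouring direction), section 16 x 16, 88 long between two upright straps 14 wide (outside at y +-47). About 45 free under the bar above the balls.
- scoop_lip (a point): Middle of the upper edge of the scoop's open lip, scoop frame (63, 0, 23); lip 88 wide, sheet 3 thick. The side walls end 12 before it; the front foot under the sheet is set back at x +30.
- bowl: Round open bowl of bare steel, loose, 0.5 kg; 124 across the rim, 42 high, wall 3, inner floor 3 above the worktop and about 90 across, flaring. Origin: centre of its underside, z up. Lamp hoods hang behind the work: carry things on straight paths in front of them: on the left and centre beyond world x 0.64 m (from 0.40 m up), on the right (y below -0.37 m) beyond x 0.58 m (from 0.26 m up).
- tin: Flat dark green steel tin, fixed to the worktop, lid standing open. 66 (x) x 152 (y) x 32 high without lid, walls 2, inside floor (cork liner) 21 above the worktop. Origin: centre of the underside; z up; long side along y. The hinge is along the +x long side (x 32, z 32); -x is the open front, which looks roughly to the robot's right (-y of the world).
- tin_lid (a joint): Tin lid: 0 = shut, about 1.7 rad = open, just past vertical; limit 1.83. Turns about the line along the tin's y at x 32, z 32 (tin frame). 153 wide x 67 from hinge to front edge, 2 thick, 8 deep rim. Light (75 g), slightly stiff: it stays at any angle, so push it over from behind and down all the way.
- copper_pot: Bystander: small turned copper-coloured pot with lid, 34 across, 38 high; origin under its centre.
- pliers: Bystander: yellow-handled pliers lying flat, 130 x 36 x 12; origin under the centre.
- loupe: Bystander: folding loupe lying flat, 24 x 59 x 13; origin under the centre.
- blank_0: Flat brass disc blank, 24 across, 4 thick, 15 g, starting at the back of the scoop in a row of three across it; origin at its centre, z along its axis.
- ball_0: Steel burnishing ball, 14 across, 11 g, starting in the scoop in front of the blanks; origin at its centre.
- blank_1: Flat brass disc blank, 24 across, 4 thick, 15 g, starting at the back of the scoop in a row of three across it; origin at its centre, z along its axis.
- ball_1: Steel burnishing ball, 14 across, 11 g, starting in the scoop in front of the blanks; origin at its centre.
- blank_2: Flat brass disc blank, 24 across, 4 thick, 15 g, starting at the back of the scoop in a row of three across it; origin at its centre, z along its axis.
- ball_2: Steel burnishing ball, 14 across, 11 g, starting in the scoop in front of the blanks; origin at its centre.
Mind the look-alikes: they are no part of the job. Of the things that look like the tin, the largest one is meant.

How it is judged:
By the outcome, as a careful person would: the job done as asked, in the order asked, and still so for the second after the job is handed in, with the robot touching nothing.
It also fails if it takes over 69 s, if anything falls off the work surface, if the arm or the gripper's body presses on something with over 40 N, if the wrist force passes 120 N, or if a joint passes its speed limit or range.

### The arm

A 6-joint arm with a two-finger parallel gripper is mounted at the origin on a cart in front of the work surface, level with it; the furniture and walls round the work are solid. World frame = base frame: x ahead of the robot, y to its left, z up, the work surface at z = 0. Lengths are in mm, angles in rad, forces in N, time in s.
With the tool pointing down it reaches from about 275 to 750 mm from the base axis. Payload 10.2 kg.
Tool frame: the origin (TCP) lies at the very end of the fingers, on their centre line; the grasp point (between the pads) lies 19 mm behind it; x points along the fingers, y is the direction in which the jaws open and shut, and the axes are right-handed (so a half turn about x gives the same grasp; the last joint's range is limited). The gripper opens to 85 mm and grips with 20 to 120 N. Pads are 22 mm wide; open, the fingers measure 114 mm over their backs; the gripper's body (76 mm by 85 mm) begins 54 mm behind the grasp point. The pads swing forward as they close: fully open they stand 13 mm farther back than shut.
Start: joints at [0.897, 0.313, 1.498, -0, 1.331, -0.223], TCP at [228.748, 472.552, 231.294] pointing down, gripper open.
Joint ranges: [-2.94, 2.94], [-0.97, 2.17], [0.19, 2.56], [-1.23, 4.37], [0.02, 3.11], [-2.88, 2.88]. Speed limits (rad/s): [2.39, 2.39, 3.01, 3.14, 3.14, 3.14].

### API

Orientations are given as a unit quaternion [w, x, y, z].
In Python, from rig import ctrl, viewer, order gives the robot as it stands. The module is installed in compiled form; this text tells all that it offers.
- The arm moves only by the tool carry_out, never from a script. Its argument "deltas" is a list of rows, each a list of 7 numbers: the gripper command: -1 is fully open, 1 is shut, values between are in proportion, then the shift along the tool's x, y, z in mm, then the turn, a rotation vector about the tool's x, y, z in degrees. A call has exactly 5 rows; each row is the pose to reach, as a shift and turn from the pose commanded when the call began, along the tool's axes at that moment; what a row does not reach only later rows make up. A row lasts 1/8 s, in which the tool goes at most 62.5 mm and 10.7 degrees, less where a joint would pass 70% of its speed; a pose out of reach is approached as far as the arm can. A call with a gripper value outside its range is refused whole. The fingers move at their own pace and stop on an object; "newtons" is the grip in N (left out, the last holds). Time passes only in rows, so rows that repeat a pose let the fingers close, or fill a call up. It gives the time, the measured TCP pose, the force and the opening at its end, in the units of the state.
- ctrl.sense(): the state, without advancing time (a new reading comes with each control period).
- viewer.capture(name): name is "scene" or "top"; returns the picture (480x640x3 uint8, red, green, blue); there is no depth.
- viewer.calibration(name): a dict with "fx", "fy", "cx", "cy" (pixels), "xyz" and "attitude" of the camera in the world. Camera axes: x right, y down, z forward; pixel columns grow to the right and rows downward; lengths in mm; the calibration is good to about 2 mm. A picture is of the moment at which its call begins. calibration takes no time and is no camera call.
- order.finish_job(): hands the job in, once; it reports no verdict.
The state is a dict: "time_s": time; "joints": joint angles; "dq": joint speeds; "tau": joint torques, N m; "eef_pos": TCP position; "ee_rot": TCP orientation; "force": force on the tool from outside, world axes, zero at the start; "wrist_torque": the same for the moment, N m; "grip_width": opening from 0.0 (shut) to 1.0 (fully open).
Only numpy, scipy, OpenCV 4.12 (cv2) and the standard library are available. Lean on these libraries where they do the work, as an engineer would, in place of code of your own. Each camera call takes 0.05 s, during which the arm holds its last target. There are 200 camera calls.

## Working session

There is one attempt and no reset: what is moved stays moved. The work goes in short steps, Python scripts to look and compute and a tool call to move; the robot and the scene stay as the last step left them, time stands still between calls to the robot, and variables do not carry over. Pictures are saved under pics/ and viewed, about 8 in all and at most 12, crops included, and the job is handed in when it is done.

Besides the shell and the picture viewer there is one more tool, called after "Emit:" as name(argument=value, ...), one argument or row to a line, values as JSON. carry_out: Moves the arm, as the interface text tells. Its arguments: {"type":"object","properties":{"deltas":{"type":"array"},"newtons":{"type":"number"}},"required":["deltas"]}

```bash
mkdir -p pics; cat > h.py <<'E'
import numpy as np, cv2
from scipy.spatial.transform import Rotation as R
from rig import ctrl, viewer, order
def cal(n):
    c=viewer.calibration(n); a=np.array(c["attitude"],float)
    M=a if a.shape==(3,3) else R.from_quat(a,scalar_first=True).as_matrix()
    return c,M,np.array(c["xyz"],float)
def ray(n,u,v):
    c,M,o=cal(n); d=M@np.array([(u-c["cx"])/c["fx"],(v-c["cy"])/c["fy"],1.]); return o,d/np.linalg.norm(d)
def onz(n,u,v,z):
    o,d=ray(n,u,v); return o+d*(z-o[2])/d[2]
def tri(a,b):
    o1,d1=ray("scene",*a);o2,d2=ray("top",*b)
    s=np.linalg.lstsq(np.c_[d1,-d2],o2-o1,rcond=None)[0]
    p,q=o1+s[0]*d1,o2+s[1]*d2; return (p+q)/2,np.linalg.norm(p-q)
def proj(n,p):
    c,M,o=cal(n); q=M.T@(np.array(p,float)-o); return (c["fx"]*q[0]/q[2]+c["cx"],c["fy"]*q[1]/q[2]+c["cy"])
def snap(n,f):
    im=viewer.capture(n); cv2.imwrite("pics/"+f,im[:,:,::-1]); return im
E
python3 - <<'E'
from h import *
for n in("scene","top"): snap(n,n+"0.png"); print(n,viewer.calibration(n))
print(ctrl.sense())
E
```

```text
scene {'fx': 446.2062616925298, 'fy': 446.2062616925298, 'cx': 319.2166099464928, 'cy': 239.54381106779078, 'xyz': array([-427.18448019,  651.45443695, 1026.65602703]), 'attitude': array([ 0.18115777, -0.39931802,  0.81870269, -0.37074639])}
top {'fx': 611.9290640829727, 'fy': 611.9290640829727, 'cx': 327.9100238851313, 'cy': 232.1288421683202, 'xyz': array([  91.90131766,  -14.86028329, 1727.3807311 ]), 'attitude': array([-0.07786411,  0.71680784, -0.6887373 ,  0.07592513])}
{'time_s': 0.1, 'joints': array([ 8.96592143e-01,  3.13417446e-01,  1.49832930e+00, -4.87990391e-06,
        1.33100368e+00, -2.23398588e-01]), 'dq': array([-8.05032233e-04, -6.45535503e-04, -2.99168241e-03, -1.45151201e-03,
       -1.61571391e-03,  4.93826361e-05]), 'tau': array([ 2.54574879e-03, -4.12902868e+01, -2.60141104e+01, -2.56738895e-04,
        3.04308967e-03, -6.01481429e-05]), 'eef_pos': array([228.60930722, 472.37020428, 230.79230471]), 'ee_rot': array([ 0.6890438 ,  0.1576677 ,  0.68939599, -0.15840675]), 'force': array([0.86576923, 1.24893626, 0.3512404 ]), 'wrist_torque': array([-0.00220699,  0.0072873 ,  0.00862217]), 'grip_width': 1.002182660826336}
```

View pics/scene0.png

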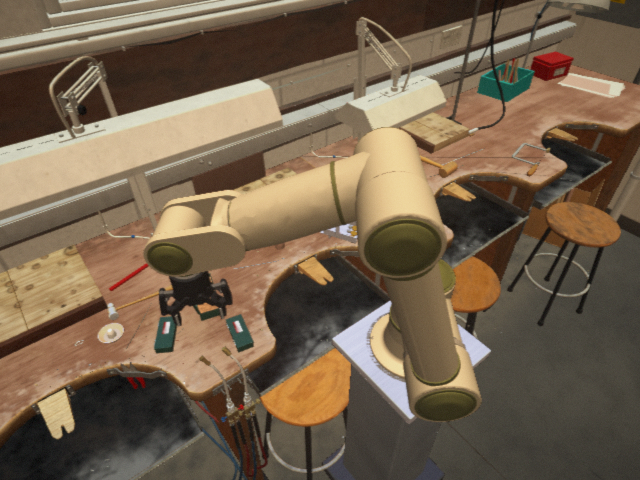

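View pics/top0.png

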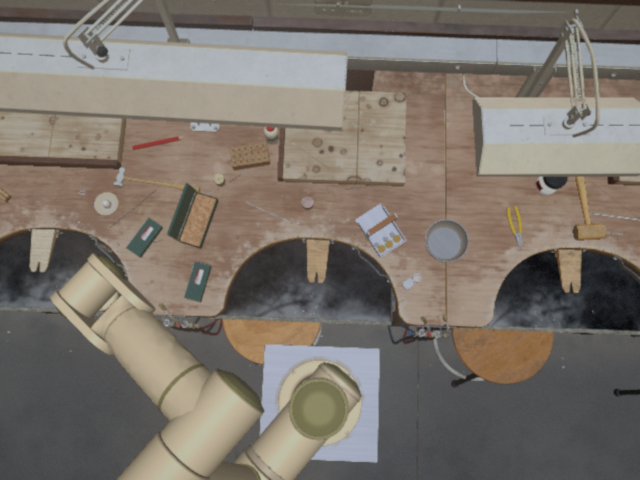

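The top view shows the scoop at about (382,230), with blanks or balls near (390,240). The bowl is at (447,241), the open tin at (193,216), the loupe at (413,282), the pliers at (515,225) and the pot at (308,202). Tin candidates are the large open one at (193,216) and small closed ones at (144,237) and (197,282), so I choose the open one. The arm hides the scoop in the scene view.

```bash
python3 - <<'E'
from h import *
im=cv2.imread("pics/top0.png")
a=cv2.resize(im[190:300,345:475],None,fx=5,fy=5,interpolation=cv2.INTER_CUBIC)[:, :]
b=cv2.resize(im[175:255,160:225],None,fx=6,fy=6,interpolation=cv2.INTER_CUBIC)
cv2.imwrite("pics/cropA.png",a); 
H=max(a.shape[0],b.shape[0])
c=np.zeros((H,a.shape[1]+b.shape[1],3),np.uint8); c[:a.shape[0],:a.shape[1]]=a; c[:b.shape[0],a.shape[1]:]=b
print(c.shape); cv2.imwrite("pics/crop.png",cv2.resize(c,None,fx=.76,fy=.76))
for n,u,v,z in [("bowl",447,241,42),("scoop",382,230,40),("tin",197,218,30),("pot",308,202,38),("loupe",413,282,10),("pliers",515,225,10)]: print(n,onz("top",u,v,z).round())
E
```

```text
(550, 1040, 3)
bowl [ 453. -338.   42.]
scoop [ 478. -155.   40.]
tin [494. 372.  30.]
pot [552.  58.  38.]
loupe [ 338. -248.   10.]
pliers [ 515. -541.   10.]
```

View pics/crop.png

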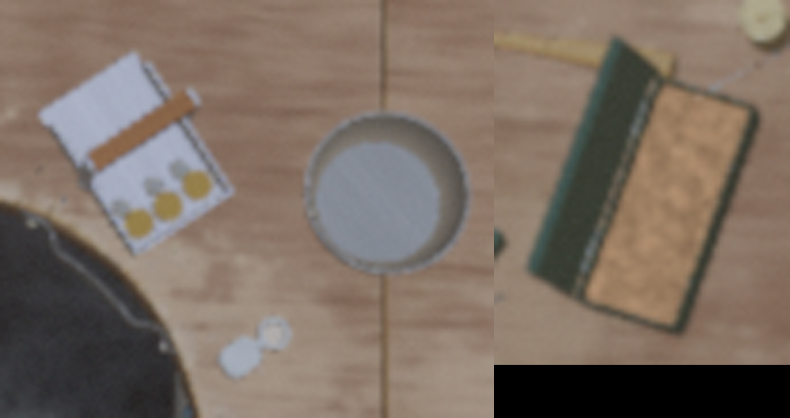

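The crop shows the scoop with its lip to the upper left, balls and blanks at the lower right, and the handle between (369,232) and (396,215) in full-image pixels. The bowl centre is near (447,241). The tin has a cork floor, with the lid on its left side. Next I'll work out the numbers and move the arm right, so the scene camera can see the scoop and the tin.

```bash
cat >> h.py <<'E'
def q2R(q): return R.from_quat(q,scalar_first=True)
def down(yaw,tilt=0):
    """tool pose for scoop yaw (deg), lip-down tilt (deg): tool y = scoop x, tool x = down"""
    a=np.deg2rad(yaw); y=np.array([np.cos(a),np.sin(a),0]); x=np.array([0,0,-1.]); B=R.from_matrix(np.c_[x,y,np.cross(x,y)])
    return R.from_euler('Z',yaw,degrees=True)*R.from_euler('Y',tilt,degrees=True)*R.from_euler('Z',-yaw,degrees=True)*B
def rel(p0,R0,p,Rt):
    """shift and turn from commanded pose (p0,R0) in tool axes"""
    return np.r_[R0.inv().apply(np.array(p)-p0),np.rad2deg((R0.inv()*Rt).as_rotvec())].round(1)
E
python3 - <<'E'
from h import *
s=ctrl.sense(); M=q2R(s["ee_rot"]).as_matrix(); print(M.round(3))
ty=np.degrees(np.arctan2(M[1,1],M[0,1])); print("tool y yaw",ty,"q1",np.degrees(s["joints"][[0,5]]))
P={k:onz("top",*uv,z) for k,uv,z in [("hL",(369.2,232.1),93),("hR",(396.3,215.3),93),("lipL",(355.5,220.8),23),("lipR",(381.1,203.9),23),("bkL",(380.8,256.8),27),("bkR",(406.1,240),27)]}
for k,v in P.items(): print(k,v.round())
d=P["hR"]-P["hL"]; print("bar len",np.linalg.norm(d),"scoop yaw",np.degrees(np.arctan2(d[1],d[0]))+90, "ctr",(P["hR"]+P["hL"])/2)
d=P["lipR"]-P["lipL"]; print("lip len",np.linalg.norm(d),np.degrees(np.arctan2(d[1],d[0]))+90)
# tin: hinge line & front corners
f=lambda u,v:(160+(u-494)/4.56,175+v/4.56)
T=[onz("top",*f(*c),32) for c in [(660,80),(757,112),(682,332),(582,295)]]
for t in T: print(t.round())
c=sum(T)/4; d=T[1]-T[2]; print("tin ctr",c.round(),"w,l",np.linalg.norm(T[0]-T[1]),np.linalg.norm(d),"y axis yaw",np.degrees(np.arctan2(d[1],d[0])))
p0=s["eef_pos"]; R0=q2R(s["ee_rot"])
print(rel(p0,R0,[400,-330,330],down(33)), rel(p0,R0,[400,-330,330],down(33-180)))
E
```

```text
[[-0.001  0.436  0.9  ]
 [-0.001  0.9   -0.436]
 [-1.    -0.001 -0.   ]]
tool y yaw 64.17081666926464 q1 [ 51.37094571 -12.79979624]
hL [ 458. -116.   93.]
hR [ 509. -189.   93.]
lipL [506. -80.  23.]
lipR [ 559. -152.   23.]
bkL [ 403. -155.   27.]
bkR [ 454. -225.   27.]
bar len 88.97539694826852 scoop yaw 34.46483344459076 ctr [ 483.44041864 -152.62214479   93.        ]
lip len 89.62025198317964 36.28981786179156
[569. 380.  32.]
[550. 317.  32.]
[408. 353.  32.]
[428. 417.  32.]
tin ctr [489. 367.  32.] w,l 65.4437642541742 146.87091806391422 y axis yaw -13.885994562456576
[-9.860e+01 -6.476e+02  5.038e+02  3.120e+01  0.000e+00  1.000e-01] [-9.860e+01 -6.476e+02  5.038e+02 -1.488e+02 -1.000e-01  0.000e+00]
```

Emit:
carry_out(
  deltas=[
    [-1, -30, -60, 50, 8, 0, 0],
    [-1, -60, -110, 90, 16, 0, 0],
    [-1, -90, -160, 130, 24, 0, 0],
    [-1, -98, -205, 165, 30, 0, 0],
    [-1, -98, -250, 205, 30, 0, 0],
  ],
)

```text
time_s: 0.72
eef_pos: [297.1, 184.2, 327.5]
ee_rot: [0.625, 0.331, 0.624, -0.331]
force: [0.9, 0.1, -0.7]
grip_width: 0.996
```

```bash
python3 - <<'E'
from h import *
s=ctrl.sense(); print(s["time_s"],s["eef_pos"],s["joints"].round(3).tolist()); p0=s["eef_pos"]; R0=q2R(s["ee_rot"])
print(rel(p0,R0,[400,-330,330],down(34)))
E
```

```text
0.725 [297.13181102 184.17963342 327.53410677] [0.216, -0.153, 1.757, -0.0, 1.536, -0.38]
[-2.400e+00 -2.036e+02  4.832e+02  2.000e-01  0.000e+00 -1.000e-01]
```

Emit:
carry_out(
  deltas=[
    [-1, 0, -22, 52, 0, 0, 0],
    [-1, 0, -44, 104, 0, 0, 0],
    [-1, 0, -66, 156, 0, 0, 0],
    [-1, 0, -88, 208, 0, 0, 0],
    [-1, 0, -110, 260, 0, 0, 0],
  ],
)

```text
time_s: 1.35
eef_pos: [352.0, -93.0, 326.8]
ee_rot: [0.625, 0.331, 0.625, -0.331]
force: [1.1, 0.6, -0.1]
grip_width: 1.0
```

Emit:
carry_out(
  deltas=[
    [-1, 0, -22, 52, 0, 0, 0],
    [-1, 0, -44, 104, 0, 0, 0],
    [-1, 0, -66, 156, 0, 0, 0],
    [-1, 0, -88, 208, 0, 0, 0],
    [-1, 0, -93, 220, 0, 0, 0],
  ],
)

```text
time_s: 1.98
eef_pos: [398.5, -327.8, 325.4]
ee_rot: [0.624, 0.332, 0.625, -0.332]
force: [-1.1, -0.1, -0.6]
grip_width: 0.998
```

```bash
python3 - <<'E'
from h import *
s=ctrl.sense(); print(s["time_s"],s["eef_pos"],s["joints"].round(4).tolist())
im=snap("scene","scene1.png")[:,:,::-1]
# guess windows
for n,p in [("handle",(483,-152,85)),("bowl",(453,-338,42)),("tin",(489,367,32))]: print(n,np.round(proj("scene",p)))
a=cv2.resize(im[170:330,60:460],None,fx=2,fy=2,interpolation=cv2.INTER_CUBIC); cv2.imwrite("pics/scene1c.png",a)
E
```

```text
1.975 [ 398.54562851 -327.77747424  325.35836318] [-0.9155, 0.2454, 1.344, -0.0002, 1.5545, -1.5094]
handle [341. 213.]
bowl [385. 207.]
tin [205. 292.]
```

View pics/scene1c.png

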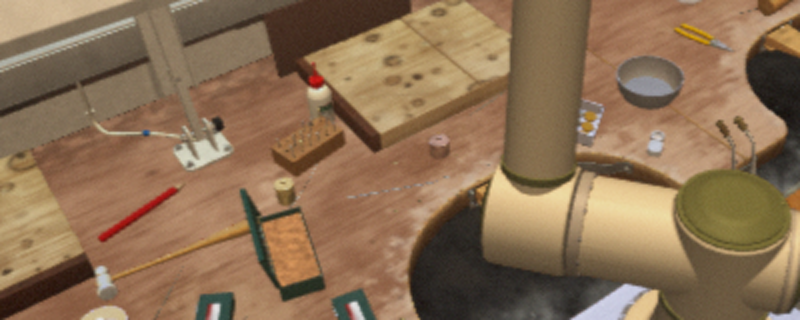

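The scene crop shows the open tin at about (205,292) and the bowl at about (385,210) in full-image pixels. The forearm hides the scoop handle, so I'll swing a bit farther right.

Emit:
carry_out(
  deltas=[
    [-1, 0, -45, 0, 0, 0, 0],
    [-1, 0, -90, 0, 0, 0, 0],
    [-1, 0, -135, 0, 0, 0, 0],
    [-1, 0, -180, 0, 0, 0, 0],
    [-1, 0, -205, 0, 0, 0, 0],
  ],
)

```text
time_s: 2.65
eef_pos: [228.1, -440.2, 327.0]
ee_rot: [0.625, 0.331, 0.625, -0.331]
force: [0.9, -0.2, -0.4]
grip_width: 1.002
```

```bash
python3 - <<'E'
from h import *
s=ctrl.sense(); print(s["time_s"],s["eef_pos"],s["joints"].round(4).tolist())
im=snap("scene","scene2.png")[:,:,::-1]
a=cv2.resize(im[180:250,300:420],None,fx=4.8,fy=4.8,interpolation=cv2.INTER_CUBIC)
b=cv2.resize(im[260:335,170:230],None,fx=4,fy=4,interpolation=cv2.INTER_CUBIC)
c=np.zeros((340,820,3),np.uint8); c[:a.shape[0],:a.shape[1]]=a; c[:b.shape[0],576:576+b.shape[1]]=b
cv2.imwrite("pics/scene2c.png",c[:,:800])
E
```

```text
2.65 [ 228.05856481 -440.19889412  327.03124144] [-1.3296, 0.1962, 1.4009, 0.0, 1.5444, -1.9255]
```

View pics/scene2c.png

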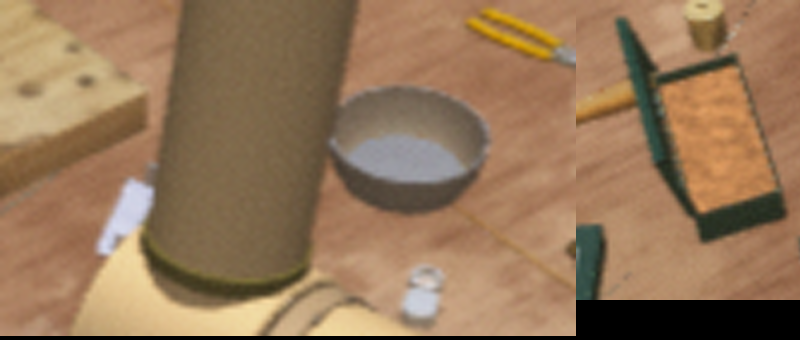

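```bash
python3 - <<'E'
from h import *
f=lambda u,v:(300+u/4.8,180+v/4.8); g=lambda u,v:(170+(u-576)/4,260+v/4)
print("lipL proj z23",np.round(proj("scene",(506,-80,23)),1),"lipR",np.round(proj("scene",(559,-152,23)),1),"seen",f(100,250),f(130,180))
print("lipL tri",tri(f(100,250),(355.5,220.8)))
t=lambda u,v:(160+(u-494)/4.56,175+v/4.56)
for n,a,b in [("tin far hinge",(656,76),(660,80)),("far front",(738,55),(757,112)),("near front",(784,195),(682,332)),("near hinge",(697,215),(582,295)),("lid top far",(620,18),(615,38)),("lid top near",(662,165),(530,270))]:
    print(n,*tri(g(*a),t(*b)))
# bowl rim extents top: circle centre/radius in crop
w=lambda u,v:(345+u/3.8,190+v/3.8)
L,Rr,T,B=[onz("top",*w(*p),42) for p in [(305,193),(468,193),(386,111),(386,274)]]
print("bowl",((L+Rr)/2).round(),((T+B)/2).round(),np.linalg.norm(L-Rr),np.linalg.norm(T-B))
print("bowl rim scene", (tri(f(410,149),w(386,193))))
# FK fit
S=[([.8966,.3134,1.4983,1.3310],(228.6,472.37,230.8)),([.216,-.153,1.757,1.536],(297.13,184.18,327.53)),([-.9155,.2454,1.344,1.5545],(398.55,-327.78,325.36)),([-1.3296,.1962,1.4009,1.5444],(228.06,-440.2,327.03))]
A=[];b=[]
for q,p in S:
    q=np.array(q); rho=np.cos(q[0])*p[0]+np.sin(q[0])*p[1]; d=-np.sin(q[0])*p[0]+np.cos(q[0])*p[1]; s=q[1]+q[2]
    print("d",d,"rho",rho)
    A+=[[1,0,np.sin(q[1]),np.sin(s)],[0,1,np.cos(q[1]),np.cos(s)]]; b+=[rho,p[2]]
x,r,*_=np.linalg.lstsq(np.array(A),np.array(b),rcond=None); print(x,r)
E
```

```text
lipL proj z23 [320.  231.7] lipR [326.6 216.3] seen (320.8333333333333, 232.08333333333334) (327.0833333333333, 217.5)
lipL tri (array([504.90735653, -81.18944761,  21.53599619]), np.float64(2.6499060575552207))
tin far hinge [568.5170809  379.89225887  30.53681702] 1.4460169731692818
far front [551.25646251 318.24766108  28.38894172] 0.41953316369982735
near front [410.19894507 355.72747981  20.46415366] 1.503034259539926
near hinge [428.66043789 416.85064209  26.62252875] 2.550162692990948
lid top far [574.7490222  393.31457754  96.52931512] 3.4434591745629914
lid top near [429.07456778 431.86372375  91.37864958] 5.0154147729576115
bowl [ 453. -338.   42.] [ 454. -337.   42.] 120.70165355909337 123.32962826046203
bowl rim scene (array([ 455.77596654, -343.50610921,   19.53724977]), np.float64(6.2569242341052))
d 116.30191223392978 rho 511.727703090942
d 116.2179493697933 rho 329.6997081349636
d 116.25005877269894 rho 502.7601363824941
d 116.31017648617066 rho 481.93292733092625
[ -1.49136268 -81.16160889 427.01389571 397.61035305] [38.67080092]
```

Lip and tin corners agree between the two views within 2–5 mm of their given heights: lip 21.5 against 23, tin rim 27–30 against 32, lid top about 95. The bar length of 89 mm also confirms the 93 mm handle height. I'm setting out for the handle.

```bash
python3 - <<'E'
from h import *
s=ctrl.sense(); p0=s["eef_pos"];R0=q2R(s["ee_rot"])
print(rel(p0,R0,[483.5,-152.5,180],down(35)))
E
```

```text
[ 1.465e+02  3.748e+02 -9.530e+01 -9.000e-01 -0.000e+00  1.000e-01]
```

Emit:
carry_out(
  deltas=[
    [-0.4, 15, 45, -11, 0, 0, 0],
    [-0.4, 30, 90, -23, 0, 0, 0],
    [-0.4, 45, 140, -35, 0, 0, 0],
    [-0.4, 65, 190, -48, 0, 0, 0],
    [-0.4, 85, 245, -62, 0, 0, 0],
  ],
)

```text
time_s: 3.32
eef_pos: [398.0, -248.8, 241.6]
ee_rot: [0.625, 0.331, 0.625, -0.331]
force: [-0.6, -0.6, 0.6]
grip_width: 0.698
```

Emit:
carry_out(
  deltas=[
    [-0.4, 20, 45, -11, 0, 0, 0],
    [-0.4, 40, 85, -22, 0, 0, 0],
    [-0.4, 55, 115, -30, 0, 0, 0],
    [-0.4, 62, 130, -33, -0.9, 0, 0],
    [-0.4, 62, 130, -33, -0.9, 0, 0],
  ],
)

```text
time_s: 3.95
eef_pos: [486.1, -150.5, 179.9]
ee_rot: [0.628, 0.325, 0.628, -0.326]
force: [0.6, 0.5, 0.6]
grip_width: 0.702
```

```bash
python3 - <<'E'
from h import *
s=ctrl.sense(); p0=s["eef_pos"];R0=q2R(s["ee_rot"]); print(p0,s["joints"].round(3))
print(rel(p0,R0,[483.5,-152.5,66],down(35)))
im=snap("top","top1.png")[:,:,::-1]; im2=snap("scene","scene3.png")[:,:,::-1]
a=cv2.resize(im[180:290,330:480],None,fx=4,fy=4,interpolation=cv2.INTER_CUBIC)
u,v=map(int,proj("scene",(483,-152,85)));b=cv2.resize(im2[v-50:v+50,u-20:u+30],None,fx=4,fy=4)
c=np.zeros((440,800,3),np.uint8);c[:440,:600]=a;c[:400,600:]=b;cv2.imwrite("pics/g.png",c)
E
```

```text
[ 486.10461513 -150.50825576  179.85774122] [-0.531  0.325  1.622 -0.     1.195 -1.145]
[113.9  -3.3   0.2   0.2  -0.    0. ]
```

View pics/g.png

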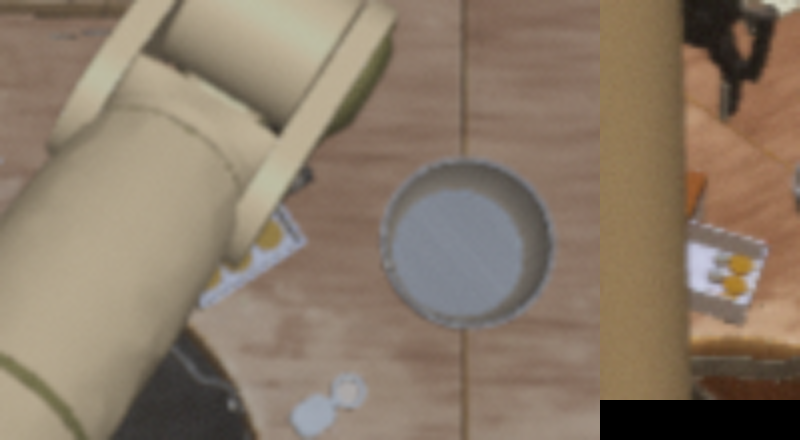

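The wrist hides the handle from above. The scene crop shows the right end of the bar at about (346,207), with two blanks and balls in place. I descend with a 3 mm correction and grip.

Emit:
carry_out(
  deltas=[
    [-0.4, 25, -1, 0, 0, 0, 0],
    [-0.4, 50, -2, 0, 0, 0, 0],
    [-0.4, 75, -3, 0, 0, 0, 0],
    [-0.4, 90, -3, 0, 0, 0, 0],
    [-0.4, 90, -3, 0, 0, 0, 0],
  ],
)

```text
time_s: 4.68
eef_pos: [483.3, -153.4, 89.6]
ee_rot: [0.627, 0.326, 0.628, -0.326]
force: [1.1, -0.2, -0.5]
grip_width: 0.696
```

```bash
python3 - <<'E'
from h import *
print(proj("scene",(509,-189,93)),proj("scene",(509,-189,77)))
s=ctrl.sense(); print(s["eef_pos"],s["force"])
print(rel(s["eef_pos"],q2R(s["ee_rot"]),[483.5,-152.5,66],down(35)))
E
```

```text
(np.float64(344.0411601127505), np.float64(203.52118769626625)) (np.float64(343.87674309148827), np.float64(207.18223972695978))
[ 483.26579925 -153.37911361   89.639767  ] [ 1.09813616 -0.19275861 -0.49747234]
[23.6  0.7 -0.6  0.  -0.   0. ]
```

Emit:
carry_out(
  deltas=[
    [-0.4, 12, 0, 0, 0, 0, 0],
    [-0.4, 23, 0, 0, 0, 0, 0],
    [0.2, 23, 0, 0, 0, 0, 0],
    [0.5, 23, 0, 0, 0, 0, 0],
    [1, 23, 0, 0, 0, 0, 0],
  ],
  newtons=70,
)

```text
time_s: 5.3
eef_pos: [484.0, -153.1, 67.2]
ee_rot: [0.628, 0.326, 0.627, -0.326]
force: [1.0, -0.8, 1.1]
grip_width: 0.172
```

Emit:
carry_out(
  deltas=[
    [1, 0, 0, 0, 0, 0, 0],
    [1, 0, 0, 0, 0, 0, 0],
    [1, 0, 0, 0, 0, 0, 0],
    [1, -2, 0, 0, 0, 0, 0],
    [1, -6, 0, 0, 0, 0, 0],
  ],
)

```text
time_s: 5.92
eef_pos: [482.9, -152.6, 72.2]
ee_rot: [0.627, 0.326, 0.628, -0.326]
force: [-0.2, 1.0, -3.6]
grip_width: 0.175
```

Emit:
carry_out(
  deltas=[
    [1, -6, 0, 0, 0, 0, 0],
    [1, -15, 0, 0, 0, 0, 0],
    [1, -28, 0, 0, 0, 0, 0],
    [1, -40, 0, 0, 0, 0, 0],
    [1, -48, 0, 0, 0, 0, 0],
  ],
)

```text
time_s: 6.55
eef_pos: [483.8, -153.1, 121.9]
ee_rot: [0.628, 0.326, 0.627, -0.326]
force: [0.9, -0.2, -5.0]
grip_width: 0.172
```

```bash
python3 - <<'E'
from h import *
s=ctrl.sense(); print(s["eef_pos"],s["force"],s["wrist_torque"],s["grip_width"])
p0,R0=s["eef_pos"],q2R(s["ee_rot"])
for k,(p,yw) in {"A":((430,-230,125),17),"B":((392,-338,125),0)}.items(): print(k,rel(p0,R0,p,down(yw)))
im=snap("scene","scene4.png")[:,:,::-1]
cv2.imwrite("pics/s4.png",cv2.resize(im[150:250,290:420],None,fx=4,fy=4))
E
```

```text
[ 483.80433359 -153.11654631  121.86903696] [ 0.85405739 -0.17976935 -5.00807631] [ 0.00723478 -0.04339251  0.03307543] 0.17178690414895392
A [ -3.1 -88.2  32.   18.1   0.1  -0. ]
B [  -3.1 -181.4   98.6   35.1    0.    -0. ]
```

View pics/s4.png

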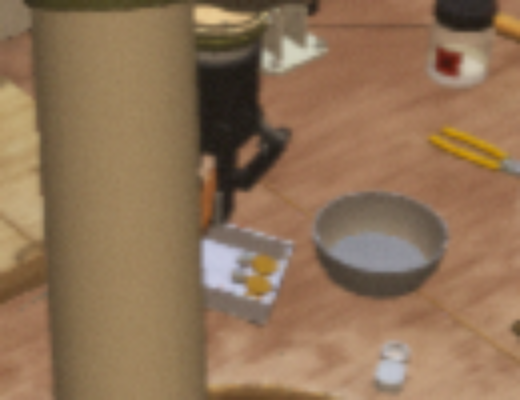

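The scoop is lifted (about 4–5 N) with the blanks and balls still in it. I plan the carry and the ball pour with rows in round numbers.

```bash
cat >> h.py <<'E'
def tcp(G,Rt): return np.array(G,float)+Rt.apply([19,0,0])
def plan(W,grip=1,start=None):
    """W: (G,yaw,tilt) per row, 5 rows a call; prints rows in each call's tool axes, rounded"""
    s=ctrl.sense(); p0,R0=start or (s["eef_pos"],q2R(s["ee_rot"]))
    for i in range(0,len(W),5):
        rows=[]
        for G,yw,t in W[i:i+5]:
            Rt=down(yw,t); v=rel(p0,R0,tcp(G,Rt),Rt); rows.append([grip]+[float(round(x,0)) if j<3 else float(round(x*2)/2) for j,x in enumerate(v)])
        print(rows); v=np.array(rows[-1][1:]); p0=p0+R0.apply(v[:3]); R0=R0*R.from_rotvec(np.deg2rad(v[3:]))
    return p0,R0
def seg(a,b,n,ease=True):
    a=np.r_[a[0],a[1],a[2]];b=np.r_[b[0],b[1],b[2]];o=[]
    for k in range(1,n+1):
        f=k/n; f=(f-np.sin(2*np.pi*f)/(2*np.pi)) if ease else f; q=a+(b-a)*f; o.append((q[:3],q[3],q[4]))
    return o
E
python3 - <<'E'
from h import *
a=((484,-153,141),35,0);b=((391,-338,150),0,0);c=((392,-338,143),0,10);d=((392,-338,142),0,16)
plan(seg(a,b,19)+[b]+seg(b,c,5,False)+seg(c,d,5,False))
E
```

```text
[[1, 0.0, -0.0, -0.0, 0.0, 0.0, 0.0], [1, 0.0, -1.0, 0.0, 0.5, 0.0, 0.0], [1, 0.0, -4.0, 2.0, 1.0, 0.0, 0.0], [1, 0.0, -10.0, 5.0, 2.0, 0.0, 0.0], [1, -0.0, -19.0, 10.0, 3.5, 0.0, 0.0]]
[[1, -1.0, -12.0, 7.0, 2.5, 0.0, 0.0], [1, -2.0, -26.0, 16.0, 5.5, 0.0, 0.0], [1, -2.0, -42.0, 26.0, 8.5, 0.0, 0.0], [1, -4.0, -60.0, 37.0, 12.0, 0.0, 0.0], [1, -4.0, -79.0, 49.0, 16.0, 0.0, 0.0]]
[[1, -1.0, -14.0, 15.0, 3.5, 0.0, 0.0], [1, -2.0, -27.0, 30.0, 7.0, 0.0, 0.0], [1, -3.0, -39.0, 42.0, 9.5, 0.0, 0.0], [1, -4.0, -48.0, 52.0, 12.0, 0.0, 0.0], [1, -4.0, -54.0, 60.0, 13.5, 0.0, 0.0]]
[[1, -0.0, -4.0, 6.0, 1.0, 0.0, 0.0], [1, -0.0, -5.0, 9.0, 2.0, 0.0, 0.0], [1, -0.0, -6.0, 10.0, 2.0, 0.0, 0.0], [1, -0.0, -6.0, 10.0, 2.0, 0.0, 0.0], [1, -0.0, -6.0, 10.0, 2.0, 0.0, 0.0]]
[[1, 1.0, -1.0, 0.0, 0.0, 0.0, -2.0], [1, 2.0, -1.0, 0.0, 0.0, 0.0, -4.0], [1, 4.0, -2.0, 0.0, 0.0, 0.0, -6.0], [1, 5.0, -2.0, 0.0, 0.0, 0.0, -8.0], [1, 6.0, -2.0, 0.0, 0.0, 0.0, -10.0]]
[[1, 1.0, -1.0, 0.0, 0.0, 0.0, -1.5], [1, 1.0, -1.0, 0.0, 0.0, 0.0, -2.5], [1, 1.0, -1.0, 0.0, 0.0, 0.0, -3.5], [1, 1.0, -2.0, 0.0, 0.0, 0.0, -5.0], [1, 1.0, -2.0, 0.0, 0.0, 0.0, -6.0]]
```

Emit:
carry_out(
  deltas=[
    [1, 0, 0, 0, 0, 0, 0],
    [1, 0, -1, 0, 0.5, 0, 0],
    [1, 0, -4, 2, 1, 0, 0],
    [1, 0, -10, 5, 2, 0, 0],
    [1, 0, -19, 10, 3.5, 0, 0],
  ],
)

```text
time_s: 7.22
eef_pos: [473.5, -172.6, 120.7]
ee_rot: [0.617, 0.346, 0.617, -0.346]
force: [-0.8, 0.9, -4.1]
grip_width: 0.169
```

Emit:
carry_out(
  deltas=[
    [1, -1, -12, 7, 2.5, 0, 0],
    [1, -2, -26, 16, 5.5, 0, 0],
    [1, -2, -42, 26, 8.5, 0, 0],
    [1, -4, -60, 37, 12, 0, 0],
    [1, -4, -79, 49, 16, 0, 0],
  ],
)

```text
time_s: 7.85
eef_pos: [431.4, -256.6, 125.0]
ee_rot: [0.562, 0.429, 0.562, -0.429]
force: [1.1, -0.5, -4.0]
grip_width: 0.174
```

Emit:
carry_out(
  deltas=[
    [1, -1, -14, 15, 3.5, 0, 0],
    [1, -2, -27, 30, 7, 0, 0],
    [1, -3, -39, 42, 9.5, 0, 0],
    [1, -4, -48, 52, 12, 0, 0],
    [1, -4, -54, 60, 13.5, 0, 0],
  ],
)

```text
time_s: 8.48
eef_pos: [395.9, -328.2, 128.8]
ee_rot: [0.508, 0.491, 0.508, -0.491]
force: [0.5, 0.1, -2.9]
grip_width: 0.173
```

Emit:
carry_out(
  deltas=[
    [1, 0, -4, 6, 1, 0, 0],
    [1, 0, -5, 9, 2, 0, 0],
    [1, 0, -6, 10, 2, 0, 0],
    [1, 0, -6, 10, 2, 0, 0],
    [1, 0, -6, 10, 2, 0, 0],
  ],
)

```text
time_s: 9.1
eef_pos: [390.7, -337.5, 128.8]
ee_rot: [0.5, 0.5, 0.5, -0.5]
force: [0.0, -0.6, -4.6]
grip_width: 0.171
```

```bash
python3 - <<'E'
from h import *
s=ctrl.sense(); print(s["eef_pos"],s["force"]); M=q2R(s["ee_rot"]).as_matrix(); print(np.degrees(np.arctan2(M[1,1],M[0,1])))
im=snap("scene","scene5.png")[:,:,::-1];im2=snap("top","top5.png")[:,:,::-1]
c=np.hstack([cv2.resize(im[150:250,330:430],None,fx=4,fy=4),cv2.resize(im2[190:290,380:480],None,fx=4,fy=4)]); cv2.imwrite("pics/s5.png",c)
E
```

```text
[ 390.72877868 -337.52059431  128.81092085] [ 0.03341892 -0.5923462  -4.63727695]
0.09393130718984763
```

View pics/s5.png

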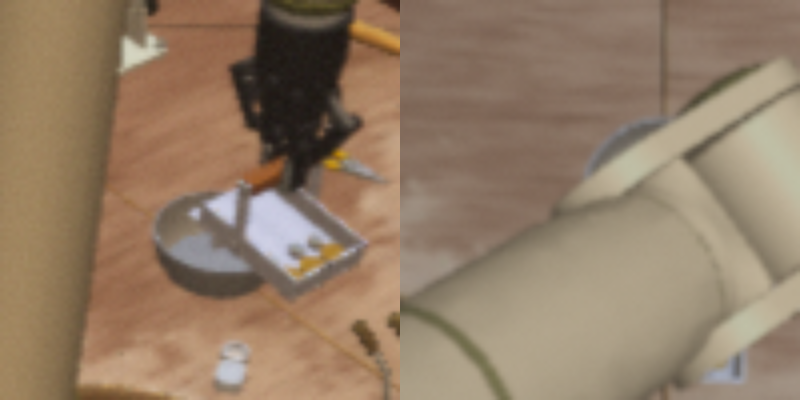

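The scoop is level above the bowl, its lip over the bowl's middle. Two balls and two blanks are visible at the back and nothing has spilled. I tilt slowly to 16° and hold.

Emit:
carry_out(
  deltas=[
    [1, 1, -1, 0, 0, 0, -2],
    [1, 2, -1, 0, 0, 0, -4],
    [1, 4, -2, 0, 0, 0, -6],
    [1, 5, -2, 0, 0, 0, -8],
    [1, 6, -2, 0, 0, 0, -10],
  ],
)

```text
time_s: 9.82
eef_pos: [388.7, -337.7, 122.7]
ee_rot: [0.454, 0.454, 0.542, -0.542]
force: [0.6, -0.2, -4.3]
grip_width: 0.175
```

Emit:
carry_out(
  deltas=[
    [1, 1, -1, 0, 0, 0, -1.5],
    [1, 1, -1, 0, 0, 0, -2.5],
    [1, 1, -1, 0, 0, 0, -3.5],
    [1, 1, -2, 0, 0, 0, -5],
    [1, 1, -2, 0, 0, 0, -6],
  ],
)

```text
time_s: 10.45
eef_pos: [386.5, -337.7, 122.2]
ee_rot: [0.426, 0.425, 0.565, -0.565]
force: [-0.8, -0.8, -3.1]
grip_width: 0.176
```

Emit:
carry_out(
  deltas=[
    [1, 0, 0, 0, 0, 0, 0],
    [1, 0, 0, 0, 0, 0, 0],
    [1, 0, 0, 0, 0, 0, 0],
    [1, 0, 0, 0, 0, 0, 0],
    [1, 0, 0, 0, 0, 0, 0],
  ],
)

```text
time_s: 11.08
eef_pos: [386.5, -337.7, 122.2]
ee_rot: [0.426, 0.425, 0.565, -0.564]
force: [0.2, 0.8, -2.9]
grip_width: 0.174
```

```bash
python3 - <<'E'
from h import *
s=ctrl.sense(); print(s["eef_pos"],s["force"])
im=snap("scene","scene6.png")[:,:,::-1]
cv2.imwrite("pics/s6.png",cv2.resize(im[170:240,360:430],None,fx=8,fy=8,interpolation=cv2.INTER_CUBIC))
E
```

```text
[ 386.46117506 -337.72204353  122.18865295] [ 0.15993653  0.7853233  -2.88220832]
```

View pics/s6.png

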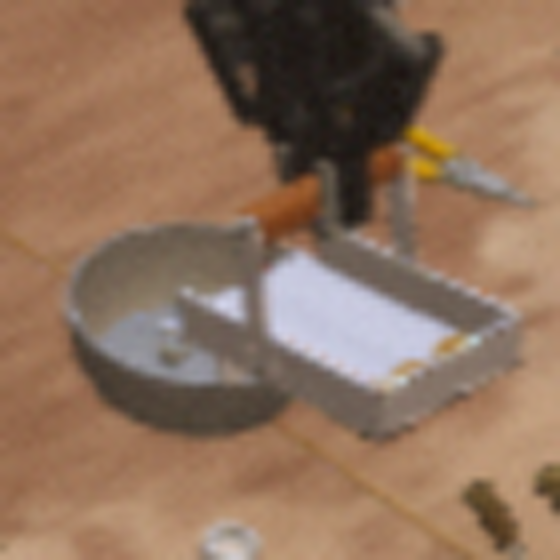

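Two balls show on the bowl floor near (381,213) and no balls remain on the visible scoop floor. The blanks are still at the back. I'll hold a little longer at 18°, then level and back away to count the balls in the bowl.

Emit:
carry_out(
  deltas=[
    [1, 0, 0, 0, 0, 0, -1],
    [1, 0, 0, 0, 0, 0, -2],
    [1, 0, 0, 0, 0, 0, -2],
    [1, 0, 0, 0, 0, 0, -2],
    [1, 0, 0, 0, 0, 0, -2],
  ],
)

```text
time_s: 11.75
eef_pos: [386.4, -337.7, 122.2]
ee_rot: [0.416, 0.415, 0.572, -0.572]
force: [-0.2, -0.5, -3.4]
grip_width: 0.17
```

```bash
python3 - <<'E'
from h import *
u=np.array([np.cos(np.radians(75)),np.sin(np.radians(75)),0]); C=np.array([489.7,367.7,0])
def Gp(th,lx=-15,lz=46):
    t=np.radians(th); return C+u*(lx-(63*np.cos(t)-62*np.sin(t)))+np.array([0,0,lz+63*np.sin(t)+62*np.cos(t)])
a=((391.5,-338,142),0,18);b=((388,-330,190),2,-2);c=(Gp(0,-20,80),75,-2);print(c)
s=plan(seg(a,b,5)); print()
s=plan(seg(b,c,30),start=s); print()
d=(Gp(20),75,20); W=[(Gp(t),75,t) for t in np.r_[np.linspace(22,47,13),50,50]]
plan(seg(c,d,5)+W,start=s)
E
```

```text
(array([468.21801926, 287.52815642, 142.        ]), 75, -2)
[[1, -4.0, -2.0, -0.0, 0.0, 0.0, 1.0], [1, -15.0, -5.0, -2.0, -0.5, 0.0, 6.0], [1, -33.0, -9.0, -5.0, -1.5, -0.5, 14.0], [1, -45.0, -12.0, -7.0, -2.0, -0.5, 19.0], [1, -47.0, -13.0, -8.0, -2.0, -0.5, 20.0]]

[[1, -0.0, 0.0, 0.0, 0.0, 0.0, 0.0], [1, -0.0, 0.0, -1.0, 0.0, 0.0, 0.0], [1, 0.0, 1.0, -4.0, -0.5, 0.0, 0.0], [1, 1.0, 2.0, -9.0, -1.0, 0.5, 0.0], [1, 1.0, 3.0, -18.0, -2.0, 0.5, 0.0]]
[[1, 1.0, 2.0, -12.0, -1.5, 0.0, 0.0], [1, 3.0, 6.0, -28.0, -3.5, 0.0, 0.0], [1, 5.0, 10.0, -48.0, -6.0, 0.0, 0.0], [1, 7.0, 15.0, -73.0, -8.5, 0.0, 0.0], [1, 9.0, 20.0, -101.0, -12.0, 0.0, 0.0]]
[[1, 3.0, 14.0, -30.0, -4.0, 0.5, 0.0], [1, 6.0, 28.0, -64.0, -8.0, 0.5, 0.0], [1, 10.0, 43.0, -99.0, -13.0, 0.5, 0.0], [1, 13.0, 59.0, -136.0, -17.5, 1.0, 0.0], [1, 17.0, 76.0, -174.0, -22.5, 1.0, 0.0]]
[[1, 4.0, 29.0, -29.0, -4.5, 0.0, 0.0], [1, 8.0, 58.0, -57.0, -9.5, 0.5, 0.0], [1, 12.0, 86.0, -84.0, -14.0, 0.5, 0.0], [1, 16.0, 112.0, -110.0, -18.0, 0.5, 0.0], [1, 19.0, 136.0, -132.0, -22.0, 0.5, 0.0]]
[[1, 4.0, 27.0, -12.0, -3.5, 0.5, 0.0], 
[... 404 characters left out ...]
0, 0.0, 0.0, -6.5], [1, 12.0, 16.0, 0.0, 0.0, 0.0, -15.0], [1, 16.0, 21.0, 0.0, 0.0, 0.0, -21.0], [1, 16.0, 22.0, 0.0, 0.0, 0.0, -22.0]]
[[1, -2.0, 2.0, 0.0, 0.0, 0.5, -2.0], [1, -4.0, 4.0, 0.0, 0.0, 0.5, -4.0], [1, -7.0, 6.0, 0.0, 0.0, 0.5, -6.0], [1, -9.0, 7.0, 0.0, 0.0, 0.5, -8.0], [1, -11.0, 9.0, 0.0, 0.0, 0.5, -10.0]]
[[1, -2.0, 2.0, 0.0, 0.0, 0.0, -2.5], [1, -4.0, 4.0, 0.0, 0.0, 0.0, -4.5], [1, -6.0, 5.0, 0.0, 0.0, 0.0, -6.5], [1, -8.0, 7.0, 0.0, 0.0, 0.0, -8.5], [1, -10.0, 9.0, 0.0, 0.0, 0.0, -10.5]]
[[1, -3.0, 2.0, 0.0, 0.0, 0.0, -2.0], [1, -5.0, 3.0, 0.0, 0.0, 0.0, -4.5], [1, -7.0, 5.0, 0.0, 0.0, 0.0, -6.5], [1, -10.0, 8.0, 0.0, 0.0, 0.0, -9.5], [1, -10.0, 8.0, 0.0, 0.0, 0.0, -9.5]]
```

Emit:
carry_out(
  deltas=[
    [1, -4, -2, 0, 0, 0, 1],
    [1, -15, -5, -2, -0.5, 0, 6],
    [1, -33, -9, -5, -1.5, -0.5, 14],
    [1, -45, -12, -7, -2, -0.5, 19],
    [1, -47, -13, -8, -2, -0.5, 20],
  ],
)

```text
time_s: 12.38
eef_pos: [388.1, -330.0, 172.1]
ee_rot: [0.519, 0.499, 0.498, -0.483]
force: [1.1, -0.6, -3.6]
grip_width: 0.17
```

Emit:
carry_out(
  deltas=[
    [1, 0, 0, 0, 0, 0, 0],
    [1, 0, 0, -1, 0, 0, 0],
    [1, 0, 1, -4, -0.5, 0, 0],
    [1, 1, 2, -9, -1, 0.5, 0],
    [1, 1, 3, -18, -2, 0.5, 0],
  ],
)

```text
time_s: 13.0
eef_pos: [391.0, -311.2, 169.6]
ee_rot: [0.525, 0.491, 0.511, -0.471]
force: [-0.6, -0.9, -3.8]
grip_width: 0.179
```

Emit:
carry_out(
  deltas=[
    [1, 1, 2, -12, -1.5, 0, 0],
    [1, 3, 6, -28, -3.5, 0, 0],
    [1, 5, 10, -48, -6, 0, 0],
    [1, 7, 15, -73, -8.5, 0, 0],
    [1, 9, 20, -101, -12, 0, 0],
  ],
)

```text
time_s: 13.62
eef_pos: [404.0, -207.6, 161.9]
ee_rot: [0.574, 0.433, 0.557, -0.415]
force: [1.1, 0.1, -2.3]
grip_width: 0.172
```

```bash
python3 - <<'E'
from h import *
s=ctrl.sense(); print(s["eef_pos"],s["joints"].round(2))
im=snap("top","top7.png")[:,:,::-1];im2=snap("scene","scene7.png")[:,:,::-1]
c=np.hstack([cv2.resize(im[200:280,400:490],None,fx=4.5,fy=4.5,interpolation=cv2.INTER_CUBIC)[:360],cv2.resize(im2[175:255,310:405],None,fx=4.5,fy=4.5,interpolation=cv2.INTER_CUBIC)[:360,:395]]);print(c.shape)
cv2.imwrite("pics/s7.png",c)
E
```

```text
[ 403.98837848 -207.60364821  161.86174436] [-0.75  0.22  1.82  0.03  1.09 -1.05]
(360, 800, 3)
```

View pics/s7.png

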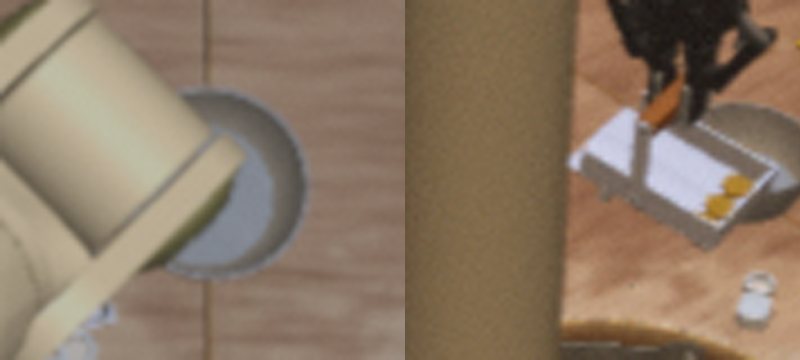

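There are no balls in the visible part of the scoop and the blanks are still at the back, but the bowl is partly hidden. I'll carry on to the tin and check the bowl and the scoop from there in one picture.

Emit:
carry_out(
  deltas=[
    [1, 3, 14, -30, -4, 0.5, 0],
    [1, 6, 28, -64, -8, 0.5, 0],
    [1, 10, 43, -99, -13, 0.5, 0],
    [1, 13, 59, -136, -17.5, 1, 0],
    [1, 17, 76, -174, -22.5, 1, 0],
  ],
)

```text
time_s: 14.35
eef_pos: [429.3, -19.6, 147.1]
ee_rot: [0.643, 0.316, 0.632, -0.294]
force: [-0.5, -1.4, -2.5]
grip_width: 0.173
```

Emit:
carry_out(
  deltas=[
    [1, 4, 29, -29, -4.5, 0, 0],
    [1, 8, 58, -57, -9.5, 0.5, 0],
    [1, 12, 86, -84, -14, 0.5, 0],
    [1, 16, 112, -110, -18, 0.5, 0],
    [1, 19, 136, -132, -22, 0.5, 0],
  ],
)

```text
time_s: 14.98
eef_pos: [453.3, 168.9, 132.7]
ee_rot: [0.689, 0.189, 0.68, -0.167]
force: [0.4, -0.5, -3.5]
grip_width: 0.175
```

Emit:
carry_out(
  deltas=[
    [1, 4, 27, -12, -3.5, 0.5, 0],
    [1, 6, 50, -21, -6.5, 0.5, 0],
    [1, 8, 69, -29, -9, 0.5, 0],
    [1, 10, 84, -35, -11, 0.5, 0],
    [1, 11, 96, -40, -12, 0.5, 0],
  ],
)

```text
time_s: 15.6
eef_pos: [465.8, 271.6, 124.7]
ee_rot: [0.702, 0.117, 0.696, -0.095]
force: [0.2, 0.0, -3.0]
grip_width: 0.174
```

Emit:
carry_out(
  deltas=[
    [1, 1, 8, -1, -1, 0, 0],
    [1, 2, 13, -2, -2, 0, 0],
    [1, 2, 16, -2, -2, 0, 0],
    [1, 2, 17, -3, -2.5, 0, 0],
    [1, 2, 17, -3, -2.5, 0, 0],
  ],
)

```text
time_s: 16.23
eef_pos: [468.0, 287.9, 123.4]
ee_rot: [0.704, 0.103, 0.698, -0.08]
force: [0.3, -0.2, -3.4]
grip_width: 0.174
```

```bash
python3 - <<'E'
from h import *
s=ctrl.sense(); print(s["time_s"],s["eef_pos"],s["joints"].round(2)); print(q2R(s["ee_rot"]).as_matrix().round(3))
im=snap("top","top8.png")[:,:,::-1];im2=snap("scene","scene8.png")[:,:,::-1]
B=lambda m,s,f:cv2.resize(m[s],None,fx=f,fy=f,interpolation=cv2.INTER_CUBIC)
c=np.zeros((600,800,3),np.uint8)
for m,(x0,x1,y0,y1),f,(ox,oy) in [(im,(420,475,215,268),7,(0,0)),(im2,(150,300,230,330),2.6,(400,0)),(im,(160,290,160,260),3,(0,300+72)),(im2,(350,420,175,235),5.5,(400,265))]:
    b=B(m,np.s_[y0:y1,x0:x1],f); h,w=min(b.shape[0],600-oy),min(b.shape[1],800-ox); c[oy:oy+h,ox:ox+w]=b[:h,:w]
cv2.imwrite("pics/s8.png",c)
E
```

```text
16.225 [468.02604338 287.9221628  123.37951631] [ 0.33  0.46  1.59  0.03  1.08 -1.  ]
[[ 0.012  0.256  0.967]
 [ 0.031  0.966 -0.256]
 [-0.999  0.033  0.004]]
```

View pics/s8.png

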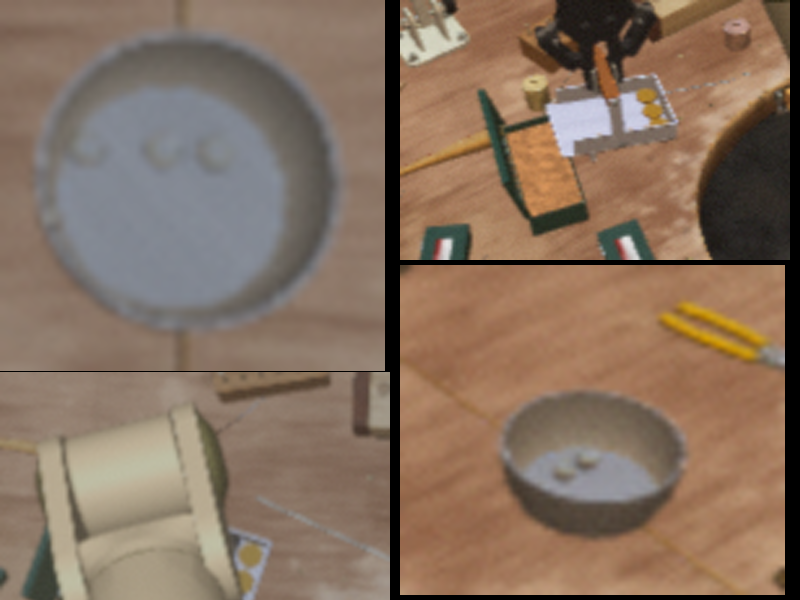

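The bowl holds all three balls: bowl crop about (85,150), (162,150) and (215,152). The scoop is over the tin front with only blanks in it. I'll check the lip position against the tin.

```bash
python3 - <<'E'
from h import *
u=np.array([np.cos(np.radians(75)),np.sin(np.radians(75)),0]); v=np.array([-u[1],u[0],0]);C=np.array([489.7,367.7,0])
for p in [(565,152),(549,108)]:
    q=onz("scene",150+(p[0]-400)/2.6,230+p[1]/2.6,84)-C; print("seen tin x,y",(q@u).round(1),(q@v).round(1))
s=ctrl.sense();M=q2R(s["ee_rot"]).as_matrix(); G=s["eef_pos"]-19*M[:,0]; x,z,y=M[:,1],-M[:,0],M[:,2]
for k in(-44,0,44):
    L=G+63*x-62*z+k*y; print("model",((L-C)@u).round(1),((L-C)@v).round(1),L[2].round(1), np.round(proj("scene",L),1))
def Gp(th,lx=-15,lz=46):
    t=np.radians(th); return C+u*(lx-(63*np.cos(t)-62*np.sin(t)))+np.array([0,0,lz+63*np.sin(t)+62*np.cos(t)])
c=(G,75,-2)
d=(Gp(20),75,20); W=[(Gp(t),75,t) for t in np.r_[np.linspace(22,47,13),50,50]]
plan(seg(c,d,5)+W)
E
```

```text
seen tin x,y -22.6 46.3
seen tin x,y -21.2 -27.7
model -18.4 44.2 82.3 [211.9 288.8]
model -18.3 0.2 82.5 [208.5 278.5]
model -18.2 -43.8 82.6 [205.2 268.6]
[[1, 1.0, 1.0, -0.0, 0.0, 0.0, -1.0], [1, 5.0, 7.0, 0.0, 0.0, 0.0, -6.5], [1, 12.0, 16.0, 0.0, 0.0, 0.0, -15.0], [1, 16.0, 22.0, 0.0, 0.0, 0.0, -21.0], [1, 16.0, 23.0, 0.0, 0.0, 0.0, -22.0]]
[[1, -2.0, 1.0, 0.0, 0.0, 0.0, -2.0], [1, -4.0, 3.0, 0.0, 0.0, 0.5, -4.0], [1, -6.0, 5.0, 0.0, 0.0, 0.5, -6.0], [1, -8.0, 6.0, 0.0, 0.0, 0.5, -8.0], [1, -10.0, 8.0, 0.0, 0.0, 0.5, -10.0]]
[[1, -3.0, 2.0, 0.0, 0.0, 0.0, -2.5], [1, -5.0, 4.0, 0.0, 0.0, 0.0, -4.5], [1, -7.0, 6.0, 0.0, 0.0, 0.0, -6.5], [1, -9.0, 7.0, 0.0, 0.0, 0.0, -8.5], [1, -11.0, 9.0, 0.0, 0.0, 0.0, -10.5]]
[[1, -2.0, 2.0, 0.0, 0.0, 0.0, -2.0], [1, -4.0, 4.0, 0.0, 0.0, 0.0, -4.5], [1, -7.0, 5.0, 0.0, 0.0, 0.0, -6.5], [1, -10.0, 8.0, 0.0, 0.0, 0.0, -9.5], [1, -10.0, 8.0, 0.0, 0.0, 0.0, -9.5]]
```

Emit:
carry_out(
  deltas=[
    [1, 1, 1, 0, 0, 0, -1],
    [1, 5, 7, 0, 0, 0, -6.5],
    [1, 12, 16, 0, 0, 0, -15],
    [1, 16, 22, 0, 0, 0, -21],
    [1, 16, 23, 0, 0, 0, -22],
  ],
)

```text
time_s: 16.95
eef_pos: [473.9, 311.8, 107.0]
ee_rot: [0.675, -0.033, 0.705, -0.213]
force: [0.2, 0.2, -3.0]
grip_width: 0.174
```

Emit:
carry_out(
  deltas=[
    [1, -2, 1, 0, 0, 0, -2],
    [1, -4, 3, 0, 0, 0.5, -4],
    [1, -6, 5, 0, 0, 0.5, -6],
    [1, -8, 6, 0, 0, 0.5, -8],
    [1, -10, 8, 0, 0, 0.5, -10],
  ],
)

```text
time_s: 17.58
eef_pos: [477.2, 321.0, 115.2]
ee_rot: [0.652, -0.092, 0.702, -0.271]
force: [-0.2, 0.0, -3.5]
grip_width: 0.17
```

Emit:
carry_out(
  deltas=[
    [1, -3, 2, 0, 0, 0, -2.5],
    [1, -5, 4, 0, 0, 0, -4.5],
    [1, -7, 6, 0, 0, 0, -6.5],
    [1, -9, 7, 0, 0, 0, -8.5],
    [1, -11, 9, 0, 0, 0, -10.5],
  ],
)

```text
time_s: 18.2
eef_pos: [480.8, 333.9, 120.1]
ee_rot: [0.624, -0.156, 0.691, -0.329]
force: [-0.2, 1.0, -4.2]
grip_width: 0.175
```

Emit:
carry_out(
  deltas=[
    [1, -2, 2, 0, 0, 0, -2],
    [1, -4, 4, 0, 0, 0, -4.5],
    [1, -7, 5, 0, 0, 0, -6.5],
    [1, -10, 8, 0, 0, 0, -9.5],
    [1, -10, 8, 0, 0, 0, -9.5],
  ],
)

```text
time_s: 18.82
eef_pos: [483.9, 346.3, 121.5]
ee_rot: [0.595, -0.213, 0.676, -0.379]
force: [0.6, -0.0, -3.5]
grip_width: 0.172
```

```bash
python3 - <<'E'
from h import *
s=ctrl.sense(); print(s["time_s"],s["eef_pos"],s["joints"].round(2)); M=q2R(s["ee_rot"]).as_matrix();print(M.round(3), "tilt",np.degrees(np.arcsin(-M[2,1])))
im=snap("scene","scene9.png")
# brass: saturated yellow
hsv=cv2.cvtColor(im[230:340,150:300],cv2.COLOR_RGB2HSV)
m=cv2.inRange(hsv,(18,130,110),(32,255,255)); n,l,st,c=cv2.connectedComponentsWithStats(m)
for i in range(1,n):
    if st[i,4]>5: print(st[i,4],(c[i]+[150,230]).round(1),hsv[l==i].mean(0).round())
E
```

```text
18.825 [483.8718514  346.26796251 121.51349974] [ 0.63  1.03  0.82 -0.55  1.99 -0.72]
[[-0.202  0.163  0.966]
 [-0.739  0.621 -0.26 ]
 [-0.642 -0.766 -0.005]] tilt 50.034091862977
73 [263.1 274.4] [ 24. 138. 114.]
7 [217. 269.] [ 24. 137. 115.]
22 [178.2 283.9] [ 18. 145. 176.]
6 [167.5 287.7] [ 18. 142. 180.]
36 [204.5 299.5] [ 19. 185. 155.]
```

The scoop is at 50°. I go on to 56° with the lip in place and a small hold, then back to level and up, to look into the scoop and the tin.

```bash
python3 - <<'E'
from h import *
u=np.array([np.cos(np.radians(75)),np.sin(np.radians(75)),0]);C=np.array([489.7,367.7,0])
def Gp(th,lx=-15,lz=46):
    t=np.radians(th); return C+u*(lx-(63*np.cos(t)-62*np.sin(t)))+np.array([0,0,lz+63*np.sin(t)+62*np.cos(t)])
W=[(Gp(t),75,t) for t in (52,54,56,56,56)]
b=((455,235,200),75,0)
W+=seg((Gp(56),75,56),(Gp(30,-25,75),75,30),5)+seg((Gp(30,-25,75),75,30),b,10)
plan(W)
E
```

```text
[[1, -2.0, 1.0, -0.0, 0.0, 0.0, -2.0], [1, -4.0, 3.0, -0.0, 0.0, 0.0, -4.0], [1, -6.0, 5.0, -0.0, 0.0, 0.0, -6.0], [1, -6.0, 5.0, -0.0, 0.0, 0.0, -6.0], [1, -6.0, 5.0, -0.0, 0.0, 0.0, -6.0]]
[[1, 1.0, -2.0, -0.0, 0.0, 0.0, 1.5], [1, 8.0, -13.0, -0.0, 0.0, 0.0, 8.0], [1, 17.0, -29.0, -0.0, 0.0, 0.0, 18.0], [1, 23.0, -40.0, -0.0, 0.0, 0.0, 24.5], [1, 24.0, -42.0, -0.0, 0.0, 0.0, 26.0]]
[[1, -0.0, -1.0, -0.0, 0.0, -0.5, 0.0], [1, 0.0, -4.0, -0.0, 0.0, -0.5, 1.5], [1, 1.0, -13.0, 0.0, 0.0, -0.5, 4.5], [1, 2.0, -27.0, 0.0, 0.0, -0.5, 9.0], [1, 4.0, -44.0, 0.0, 0.0, -0.5, 15.0]]
[[1, -3.0, -16.0, 0.0, 0.0, 0.0, 6.0], [1, -6.0, -30.0, 1.0, 0.0, 0.0, 10.5], [1, -8.0, -39.0, 1.0, 0.0, 0.0, 13.5], [1, -8.0, -42.0, 1.0, 0.0, 0.0, 15.0], [1, -8.0, -43.0, 1.0, 0.0, 0.0, 15.0]]
```

Emit:
carry_out(
  deltas=[
    [1, -2, 1, 0, 0, 0, -2],
    [1, -4, 3, 0, 0, 0, -4],
    [1, -6, 5, 0, 0, 0, -6],
    [1, -6, 5, 0, 0, 0, -6],
    [1, -6, 5, 0, 0, 0, -6],
  ],
)

```text
time_s: 19.5
eef_pos: [485.7, 353.9, 122.1]
ee_rot: [0.574, -0.248, 0.664, -0.411]
force: [0.1, 0.6, -2.6]
grip_width: 0.171
```

Emit:
carry_out(
  deltas=[
    [1, 1, -2, 0, 0, 0, 1.5],
    [1, 8, -13, 0, 0, 0, 8],
    [1, 17, -29, 0, 0, 0, 18],
    [1, 23, -40, 0, 0, 0, 24.5],
    [1, 24, -42, 0, 0, 0, 26],
  ],
)

```text
time_s: 20.12
eef_pos: [474.7, 311.0, 146.0]
ee_rot: [0.652, -0.091, 0.702, -0.271]
force: [0.0, -0.1, -2.0]
grip_width: 0.174
```

Emit:
carry_out(
  deltas=[
    [1, 0, -1, 0, 0, -0.5, 0],
    [1, 0, -4, 0, 0, -0.5, 1.5],
    [1, 1, -13, 0, 0, -0.5, 4.5],
    [1, 2, -27, 0, 0, -0.5, 9],
    [1, 4, -44, 0, 0, -0.5, 15],
  ],
)

```text
time_s: 20.75
eef_pos: [463.9, 273.6, 161.5]
ee_rot: [0.684, -0.001, 0.706, -0.182]
force: [0.8, -0.6, -2.3]
grip_width: 0.172
```

Emit:
carry_out(
  deltas=[
    [1, -3, -16, 0, 0, 0, 6],
    [1, -6, -30, 1, 0, 0, 10.5],
    [1, -8, -39, 1, 0, 0, 13.5],
    [1, -8, -42, 1, 0, 0, 15],
    [1, -8, -43, 1, 0, 0, 15],
  ],
)

```text
time_s: 21.38
eef_pos: [454.9, 235.0, 180.9]
ee_rot: [0.702, 0.09, 0.7, -0.093]
force: [-0.5, -0.3, -3.2]
grip_width: 0.172
```

```bash
python3 - <<'E'
from h import *
s=ctrl.sense(); print(s["time_s"],s["eef_pos"]); M=q2R(s["ee_rot"]).as_matrix();print(M.round(3))
ims=snap("scene","scene10.png"); imt=snap("top","top10.png")
old=cv2.imread("pics/scene0.png")[:,:,::-1]
for nm,im,ref in[("scene",ims,cv2.imread("pics/scene2.png")[:,:,::-1]),("top",imt,cv2.imread("pics/top0.png")[:,:,::-1])]:
    # tin interior polygon at cork height: diff against empty tin
    u=np.array([np.cos(np.radians(75)),np.sin(np.radians(75)),0]); v=np.array([-u[1],u[0],0]);C=np.array([489.7,367.7,23])
    poly=np.array([proj(nm,C+a*31*u+b*74*v) for a,b in[(-1,-1),(1,-1),(1,1),(-1,1)]]).astype(np.int32)
    mk=np.zeros((480,640),np.uint8);cv2.fillPoly(mk,[poly],1)
    d=cv2.GaussianBlur(np.abs(im.astype(int)-ref).max(2).astype(np.uint8),(3,3),0); m=((d>28)&(mk>0)).astype(np.uint8)
    n,l,st,c=cv2.connectedComponentsWithStats(m)
    print(nm,mk.sum())
    for i in range(1,n):
        if st[i,4]>6:
            P=onz(nm,*c[i],23)-C; print(st[i],c[i].round(1),"tin xy",(P@u).round(),(P@v).round(),im[l==i].mean(0).round(),ref[l==i].mean(0).round())
# brass in scoop: bright yellow near scoop back
for nm,im in(("scene",ims),("top",imt)):
    m=cv2.inRange(cv2.cvtColor(im,cv2.COLOR_RGB2HSV),(18,150,120),(30,255,255)); n,l,st,c=cv2.connectedComponentsWithStats(m)
    for i in range(1,n):
        if 15<st[i,4]<150: print(nm,st[i,4],c[i].round())
E
```

```text
21.375 [454.86711881 234.95703186 180.85288837]
[[ 0.002  0.257  0.967]
 [-0.004  0.967 -0.257]
 [-1.    -0.003  0.003]]
scene 814
[199 286  11  19 111] [203.9 295.2] tin xy 6.0 3.0 [169. 124.  46.] [201. 139.  86.]
top 1162
[189 193  29  55 840] [200.4 217. ] tin xy -1.0 -10.0 [164. 153. 130.] [146. 119.  93.]
scene 22 [422. 157.]
scene 87 [407. 187.]
scene 107 [203. 294.]
top 63 [518. 219.]
top 63 [510. 220.]
```

Brass in the tin: 111 px, where one blank is about 40 px, so this matches three blanks. It is centred at tin (6,3), and no brass shows elsewhere. Next I check a free spot to stand the scoop.

```bash
python3 - <<'E'
from h import *
im=cv2.imread("pics/top0.png"); u=np.array([np.cos(np.radians(75)),np.sin(np.radians(75)),0]); v=np.array([-u[1],u[0],0])
O=np.array([520,195,0])
poly=np.array([proj("top",O+a*80*u+b*60*v) for a,b in[(-1,-1),(1,-1),(1,1),(-1,1)]]);print(poly.round())
mk=np.zeros((480,640),np.uint8);cv2.fillPoly(mk,[poly.astype(np.int32)],1); px=im[mk>0]; print(px.mean(0),px.std(0),px.min(0),px.max(0),(px.max(1)<90).sum())
G=O+[0,0,85]
a=((455,235,200),75,0);b=((520,195,110),75,0);c=((520,195,86),75,0)
plan(seg(a,b,10)+seg(b,c,5))
E
```

```text
[[293. 203.]
 [241. 187.]
 [228. 225.]
 [280. 241.]]
[102.63249348 117.64074718 139.31320591] [11.45309419 10.07982686  7.15319455] [ 66  87 106] [147 155 165] 0
[[1, 0.0, -0.0, 1.0, 0.0, 0.0, 0.0], [1, 4.0, -1.0, 4.0, 0.0, 0.0, 0.0], [1, 13.0, -4.0, 11.0, 0.0, 0.0, 0.0], [1, 28.0, -7.0, 22.0, 0.0, 0.0, 0.0], [1, 45.0, -11.0, 37.0, 0.0, 0.0, 0.0]]
[[1, 17.0, -4.0, 14.0, 0.0, 0.0, 0.0], [1, 32.0, -8.0, 25.0, 0.0, 0.0, 0.0], [1, 41.0, -10.0, 32.0, 0.0, 0.0, 0.0], [1, 44.0, -11.0, 36.0, 0.0, 0.0, 0.0], [1, 45.0, -11.0, 36.0, 0.0, 0.0, 0.0]]
[[1, 1.0, -0.0, -0.0, 0.0, 0.0, 0.0], [1, 8.0, -0.0, -0.0, 0.0, 0.0, 0.0], [1, 17.0, 0.0, -0.0, 0.0, 0.0, 0.0], [1, 23.0, 0.0, -0.0, 0.0, 0.0, 0.0], [1, 24.0, 0.0, -0.0, 0.0, 0.0, 0.0]]
```

Emit:
carry_out(
  deltas=[
    [1, 0, 0, 1, 0, 0, 0],
    [1, 4, -1, 4, 0, 0, 0],
    [1, 13, -4, 11, 0, 0, 0],
    [1, 28, -7, 22, 0, 0, 0],
    [1, 45, -11, 37, 0, 0, 0],
  ],
)

```text
time_s: 22.1
eef_pos: [488.7, 214.2, 135.0]
ee_rot: [0.702, 0.09, 0.7, -0.093]
force: [-0.1, 0.1, -3.1]
grip_width: 0.174
```

Emit:
carry_out(
  deltas=[
    [1, 17, -4, 14, 0, 0, 0],
    [1, 32, -8, 25, 0, 0, 0],
    [1, 41, -10, 32, 0, 0, 0],
    [1, 44, -11, 36, 0, 0, 0],
    [1, 45, -11, 36, 0, 0, 0],
  ],
)

```text
time_s: 22.72
eef_pos: [520.4, 194.8, 91.7]
ee_rot: [0.703, 0.091, 0.7, -0.092]
force: [0.0, 0.6, -3.6]
grip_width: 0.173
```

Emit:
carry_out(
  deltas=[
    [1, 1, 0, 0, 0, 0, 0],
    [1, 8, 0, 0, 0, 0, 0],
    [1, 17, 0, 0, 0, 0, 0],
    [1, 22, 0, 0, 0, 0, 0],
    [1, 22, 0, 0, 0, 0, 0],
  ],
)

```text
time_s: 23.35
eef_pos: [520.0, 194.6, 69.0]
ee_rot: [0.702, 0.09, 0.7, -0.092]
force: [-0.0, 0.4, -2.9]
grip_width: 0.176
```

```bash
python3 - <<'E'
from h import *
s=ctrl.sense(); print(s["time_s"],s["eef_pos"],s["force"])
E
```

```text
23.35 [520.00753344 194.62013696  69.0010933 ] [-0.03990355  0.42234135 -2.90495113]
```

Still hanging about 2 mm up. Lower until it touches.

Emit:
carry_out(
  deltas=[
    [1, 0.5, 0, 0, 0, 0, 0],
    [1, 1, 0, 0, 0, 0, 0],
    [1, 1.5, 0, 0, 0, 0, 0],
    [1, 2, 0, 0, 0, 0, 0],
    [1, 2, 0, 0, 0, 0, 0],
  ],
)

```text
time_s: 23.98
eef_pos: [520.2, 194.6, 67.5]
ee_rot: [0.702, 0.091, 0.7, -0.092]
force: [-0.7, 0.2, -2.6]
grip_width: 0.172
```

Emit:
carry_out(
  deltas=[
    [1, 0.5, 0, 0, 0, 0, 0],
    [1, 1, 0, 0, 0, 0, 0],
    [1, 1.5, 0, 0, 0, 0, 0],
    [1, 1.5, 0, 0, 0, 0, 0],
    [1, 1.5, 0, 0, 0, 0, 0],
  ],
)

```text
time_s: 24.6
eef_pos: [520.6, 194.5, 67.2]
ee_rot: [0.703, 0.091, 0.7, -0.092]
force: [-3.9, -2.8, 8.7]
grip_width: 0.171
```

Contact (force +8.7 N). I open gently, rise, and get ready for the lid.

Emit:
carry_out(
  deltas=[
    [0.5, -0.5, 0, 0, 0, 0, 0],
    [0.2, -0.5, 0, 0, 0, 0, 0],
    [0.2, -0.5, 0, 0, 0, 0, 0],
    [0.2, -10, 0, 0, 0, 0, 0],
    [0.2, -25, 0, 0, 0, 0, 0],
  ],
)

```text
time_s: 25.22
eef_pos: [520.1, 194.7, 91.8]
ee_rot: [0.702, 0.091, 0.7, -0.092]
force: [0.1, 0.3, -0.3]
grip_width: 0.399
```

Emit:
carry_out(
  deltas=[
    [0.2, -30, 0, 0, 0, 0, 0],
    [0.2, -60, 0, 0, 0, 0, 0],
    [0.2, -90, 0, 0, 0, 0, 0],
    [1, -120, 0, 0, 0, 0, 0],
    [1, -135, 0, 0, 0, 0, 0],
  ],
)

```text
time_s: 25.85
eef_pos: [520.1, 195.2, 228.5]
ee_rot: [0.703, 0.091, 0.699, -0.092]
force: [0.6, 0.4, -0.2]
grip_width: 0.002
```

```bash
python3 - <<'E'
from h import *
s=ctrl.sense(); p0,R0=s["eef_pos"],q2R(s["ee_rot"]);print(s["time_s"],p0,s["joints"].round(2))
u=np.array([np.cos(np.radians(75)),np.sin(np.radians(75)),0]);C=np.array([489.7,367.7,0])
for x,z,t in[(80,200,0),(75,85,0)]: print(C+u*x, rel(p0,R0,C+u*x+[0,0,z],down(75,t)), rel(p0,R0,C+u*x+[0,0,z],down(-15,t)))
im=snap("scene","scene11.png")
# scoop brass/orange handle check
m=cv2.inRange(cv2.cvtColor(im,cv2.COLOR_RGB2HSV),(18,150,120),(30,255,255)); n,l,st,c=cv2.connectedComponentsWithStats(m)
print([(st[i,4],c[i].round()) for i in range(1,n) if 15<st[i,4]<150])
E
```

```text
25.85 [520.10355809 195.23604712 228.46591112] [ 0.15  0.38  1.41 -0.    1.34 -1.16]
[510.40552361 444.9740661    0.        ] [ 2.780e+01  2.389e+02 -7.360e+01  1.000e-01  4.000e-01  1.000e-01] [ 27.8 238.9 -73.6  90.1   0.3  -0.3]
[509.11142838 440.14443697   0.        ] [ 1.428e+02  2.340e+02 -7.440e+01  1.000e-01  4.000e-01  1.000e-01] [142.8 234.  -74.4  90.1   0.3  -0.3]
[(np.int32(18), array([422., 157.])), (np.int32(87), array([407., 187.])), (np.int32(109), array([203., 294.]))]
```

The scoop is released and the gripper is shut. Next I go over behind the lid, at tin x +85, and down.

Emit:
carry_out(
  deltas=[
    [1, 6, 40, -12, 0, 0, 0],
    [1, 14, 92, -28, 0, 0, 0],
    [1, 22, 144, -43, 0, 0, 0],
    [1, 30, 196, -59, 0, 0, 0],
    [1, 38, 244, -73, 0, 0, 0],
  ],
)

```text
time_s: 26.52
eef_pos: [511.3, 451.3, 186.1]
ee_rot: [0.702, 0.09, 0.7, -0.093]
force: [0.8, -1.1, 0.2]
grip_width: -0.001
```

Emit:
carry_out(
  deltas=[
    [1, 0, 0, 0, 0, 0, 0],
    [1, 25, 0, 0, 0, 0, 0],
    [1, 60, 0, 0, 0, 0, 0],
    [1, 95, 0, 0, 0, 0, 0],
    [1, 108, 0, 0, 0, 0, 0],
  ],
)

```text
time_s: 27.15
eef_pos: [511.6, 447.9, 77.0]
ee_rot: [0.701, 0.09, 0.701, -0.094]
force: [1.2, -0.0, 0.1]
grip_width: -0.001
```

```bash
python3 - <<'E'
from h import *
s=ctrl.sense(); p0,R0=s["eef_pos"],q2R(s["ee_rot"]);print(s["time_s"],p0,s["force"])
u=np.array([np.cos(np.radians(75)),np.sin(np.radians(75)),0]);C=np.array([489.7,367.7,0]);print((p0-C)@u)
for x,z in [(53,82),(38,80),(22,75),(12,67),(4,57),(-2,45),(-8,36),(-12,33)]: print((x,z),rel(p0,R0,C+u*x+[0,0,z],down(75)))
E
```

```text
27.15 [511.63068966 447.91437304  76.95007337] [ 1.21791752 -0.01616458  0.10646316]
83.15721471677173
(53, 82) [ -4.9 -30.2  -0.5   0.1   0.1   0.3]
(38, 80) [ -2.8 -45.2  -0.5   0.1   0.1   0.3]
(22, 75) [  2.3 -61.1  -0.5   0.1   0.1   0.3]
(12, 67) [ 10.3 -71.1  -0.5   0.1   0.1   0.3]
(4, 57) [ 20.4 -79.1  -0.6   0.1   0.1   0.3]
(-2, 45) [ 32.4 -85.   -0.6   0.1   0.1   0.3]
(-8, 36) [ 41.4 -90.9  -0.6   0.1   0.1   0.3]
(-12, 33) [ 44.4 -94.9  -0.6   0.1   0.1   0.3]
```

Emit:
carry_out(
  deltas=[
    [1, -3, -10, 0, 0, 0, 0],
    [1, -5, -20, 0, 0, 0, 0],
    [1, -5, -30, 0, 0, 0, 0],
    [1, -4, -38, 0, 0, 0, 0],
    [1, -3, -45, 0, 0, 0, 0],
  ],
)

```text
time_s: 27.78
eef_pos: [500.6, 405.2, 82.5]
ee_rot: [0.702, 0.091, 0.7, -0.092]
force: [1.2, 0.7, 0.4]
grip_width: 0.005
```

Emit:
carry_out(
  deltas=[
    [1, 2, -8, 0, 0, 0, 0],
    [1, 5, -16, 0, 0, 0, 0],
    [1, 9, -21, 0, 0, 0, 0],
    [1, 13, -26, 0, 0, 0, 0],
    [1, 18, -30, 0, 0, 0, 0],
  ],
)

```text
time_s: 28.4
eef_pos: [493.0, 376.4, 64.1]
ee_rot: [0.702, 0.091, 0.7, -0.092]
force: [-0.5, -1.0, 0.9]
grip_width: 0.004
```

Emit:
carry_out(
  deltas=[
    [1, 5, -4, 0, 0, 0, 0],
    [1, 11, -8, 0, 0, 0, 0],
    [1, 17, -10, 0, 0, 0, 0],
    [1, 22, -13, 0, 0, 0, 0],
    [1, 26, -16, 0, 0, 0, 0],
  ],
)

```text
time_s: 29.02
eef_pos: [488.9, 361.0, 38.0]
ee_rot: [0.702, 0.09, 0.7, -0.092]
force: [-0.3, -0.1, 1.2]
grip_width: -0.0
```

```bash
python3 - <<'E'
from h import *
s=ctrl.sense(); p0,R0=s["eef_pos"],q2R(s["ee_rot"]);print(s["time_s"],p0,s["force"])
u=np.array([np.cos(np.radians(75)),np.sin(np.radians(75)),0]);C=np.array([489.7,367.7,0]);print((p0-C)@u)
E
```

```text
29.025 [488.91222209 361.03789137  37.97496168] [-0.33416136 -0.09617341  1.23600126]
-6.638994710656556
```

Emit:
carry_out(
  deltas=[
    [1, 1, -3, 0, 0, 0, 0],
    [1, 2, -6, 0, 0, 0, 0],
    [1, 3, -8, 0, 0, 0, 0],
    [1, 4, -8, 0, 0, 0, 0],
    [1, 4, -8, 0, 0, 0, 0],
  ],
)

```text
time_s: 29.65
eef_pos: [487.0, 353.5, 34.4]
ee_rot: [0.702, 0.091, 0.7, -0.092]
force: [-0.6, 0.2, 0.1]
grip_width: -0.001
```

```bash
python3 - <<'E'
from h import *
s=ctrl.sense();print(s["eef_pos"],s["force"])
im=snap("scene","scene12.png")
u=np.array([np.cos(np.radians(75)),np.sin(np.radians(75)),0]); v=np.array([-u[1],u[0],0]);C=np.array([489.7,367.7,34])
for x in(-20,0,20):
    for y in(-60,-40,40,60):
        a,b=map(int,np.round(proj("scene",C+x*u+y*v))); print((x,y),im[b,a],end=' ')
for x,z in ((40,90),(42,70)):
    for y in(-40,40): a,b=map(int,np.round(proj("scene",C+x*u+y*v+[0,0,z-34]))); print("lid old",im[b,a])
E
```

```text
[486.98320983 353.46031206  34.39237302] [-0.62632759  0.15720909  0.1128053 ]
(-20, -60) [39 52 46] (-20, -40) [36 28 31] (-20, 40) [53 78 70] (-20, 60) [58 84 73] (0, -60) [38 34 31] (0, -40) [31 26 25] (0, 40) [52 77 67] (0, 60) [52 77 67] (20, -60) [37 31 25] (20, -40) [39 41 36] (20, 40) [52 77 67] (20, 60) [50 73 66] lid old [99 89 79]
lid old [162 123  93]
lid old [37 30 30]
lid old [154 116  87]
```

Lid colour now covers the tin and the old lid position shows table, so the lid is down. I press until there is a real reaction.

Emit:
carry_out(
  deltas=[
    [1, 0.5, 0, 0, 0, 0, 0],
    [1, 1, 0, 0, 0, 0, 0],
    [1, 1.5, 0, 0, 0, 0, 0],
    [1, 2, 0, 0, 0, 0, 0],
    [1, 2, 0, 0, 0, 0, 0],
  ],
)

```text
time_s: 30.32
eef_pos: [487.1, 353.6, 34.0]
ee_rot: [0.703, 0.091, 0.7, -0.092]
force: [-5.3, -2.6, 13.5]
grip_width: 0.003
```

The reaction is at z 34.0 = tin 32 + sheet 2, so the lid is shut. One more small press, then I retreat upward and to the side.

Emit:
carry_out(
  deltas=[
    [1, 0.7, 0, 0, 0, 0, 0],
    [1, 0.7, 0, 0, 0, 0, 0],
    [1, -5, 0, 0, 0, 0, 0],
    [1, -40, 0, 0, 0, 0, 0],
    [1, -90, 0, 0, 0, 0, 0],
  ],
)

```text
time_s: 30.95
eef_pos: [486.1, 353.4, 122.3]
ee_rot: [0.702, 0.09, 0.701, -0.093]
force: [-0.5, 0.7, 0.5]
grip_width: -0.001
```

Emit:
carry_out(
  deltas=[
    [1, -50, 0, 0, 0, 0, 0],
    [1, -110, 0, 0, 0, 0, 0],
    [1, -140, 10, -40, 0, 0, 0],
    [1, -150, 30, -90, 0, 0, 0],
    [1, -150, 50, -140, 0, 0, 0],
  ],
)

```text
time_s: 31.58
eef_pos: [362.7, 439.3, 272.7]
ee_rot: [0.703, 0.091, 0.699, -0.092]
force: [0.2, -0.1, -0.3]
grip_width: 0.001
```

Emit:
carry_out(
  deltas=[
    [1, 0, 15, -50, 0, 0, 0],
    [1, 0, 15, -70, 0, 0, 0],
    [1, 0, 15, -70, 0, 0, 0],
    [1, 0, 15, -70, 0, 0, 0],
    [1, 0, 15, -70, 0, 0, 0],
  ],
)

```text
time_s: 32.2
eef_pos: [301.1, 470.3, 271.3]
ee_rot: [0.702, 0.091, 0.7, -0.093]
force: [-0.1, -0.8, 1.4]
grip_width: 0.005
```

```bash
python3 - <<'E'
from h import *
s=ctrl.sense();print(s["time_s"],s["eef_pos"],s["force"])
im=snap("top","top13.png")[:,:,::-1];im2=snap("scene","scene13.png")[:,:,::-1]
c=np.zeros((600,800,3),np.uint8)
for m,(x0,x1,y0,y1),f,(ox,oy) in [(im,(130,530,160,310),2,(0,0)),(im2,(140,300,220,340),2.5,(0,300)),(im2,(280,440,165,265),2.5,(400,300))]:
    b=cv2.resize(m[y0:y1,x0:x1],None,fx=f,fy=f,interpolation=cv2.INTER_CUBIC); h,w=min(b.shape[0],600-oy),min(b.shape[1],800-ox); c[oy:oy+h,ox:ox+w]=b[:h,:w]
cv2.imwrite("pics/final.png",c)
E
```

```text
32.2 [301.10214573 470.28430466 271.34218444] [-0.12678915 -0.78382968  1.42650717]
```

View pics/final.png

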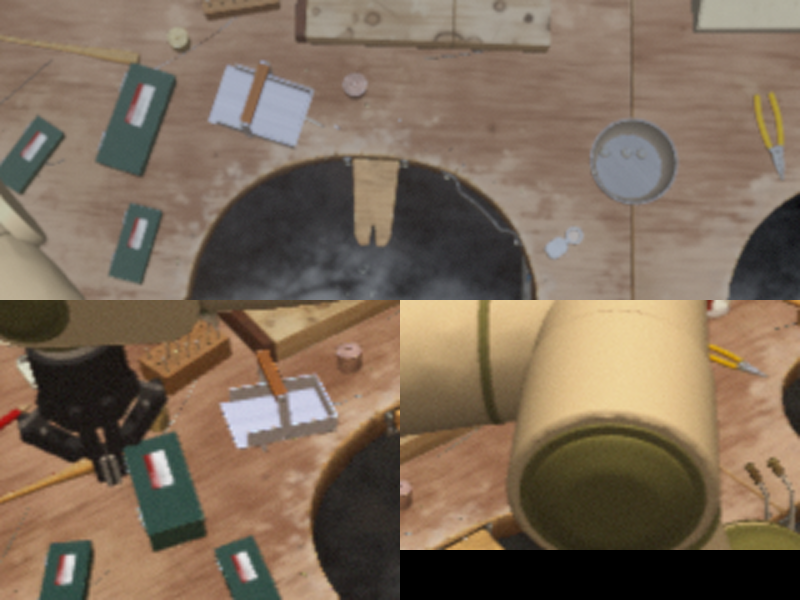

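The final picture shows the lid shut (top crop 135,120), the empty scoop upright (260,105), three balls in the bowl (633,155), and the pot, loupe and pliers unmoved. The robot is clear of everything, so I hand in.

```bash
python3 -c "
from rig import order
print(order.finish_job())"
```

```text
the job is handed in; nothing more can be done
None
```

The job is handed in at about 32 s of the 69 s allowed. The finish call gives no verdict.

**What I did:** I gripped the scoop by its bar handle and tilted it to 16–18° over the bowl. I then tipped the blanks into the big tin at 50–56°, stood the scoop on the worktop beside the tin and pushed the lid shut.

**Last checks:**
- **Balls:** three are visible in the bowl.
- **Blanks:** the brass area in the tin before closing was 111 px, against about 40 px for one blank. That fits three lying close together. I did not see them as three separate discs, and none showed anywhere else.
- **Scoop:** empty and upright in both views.
- **Lid:** it pushed back with 13.5 N at a height of 34.0 mm, which is the tin's 32 mm plus the 2 mm sheet, so it is fully shut.
- **Pot, pliers and loupe:** they look unmoved in the top view.

**Disagreements and gaps:**
- One two-view height was off: the bowl rim centre came out at 20 mm instead of 42. I used its top-view position instead.
- Two tin corners also read low, at 20 and 27 mm instead of 32.
- I could not measure the whole handle in two views because the arm hid it. Its height rests on the bar length and one visible bar end.

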